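Load the table caddy from the pantry counter

TASK

Dinner is about to be served: load the wooden table caddy with the four small table pieces (salt shaker, pepper mill, square oil bottle and sugar jar), each standing upright, fully down in the well that is made for its shape and size. Set them down, do not drop them, and leave their big kitchen-size twins standing where they are on the counter.

Things in the scene. Friction and masses are not known exactly. Their poses are not given: they have to be found in the camera images.
- caddy: brown wood block 190 x 190 x 28 mm with a low steel bar handle at its +y and -y sides (out to 117 mm); does not shift; left or right on the counter, any yaw. Four open wells, 18 mm deep, flat floor 10 mm above the counter; centres (x, y) in its frame, mm: round 82 wide (+46, +46); square 70 wide (+46, -46); round 66 wide (-46, +46); round 56 wide (-46, -46). Origin: centre of the underside, z up.
- salt_shaker: small (table) salt shaker: white pot 40 mm across, domed steel cap with holes, 96 mm high; straight-sided, 40 mm across, up to 86 mm. About 0.12 kg. Stands on the counter; belongs in the caddy's smallest round well (56 mm). Origin: centre of the underside, z up. Round: yaw is free.
- pepper_mill: small (table) pepper mill: turned dark wood, foot 50 mm across, narrow waist, 120 mm high with the steel nut on top; its head is a straight band 42 mm across from 82 to 108 mm. One rigid piece, about 0.14 kg. Stands on the counter; belongs in the middle round well (66 mm). Origin: centre of the underside, z up. Round: yaw is free.
- oil_bottle: small (table) square oil bottle: green glass, corked; body 54 x 54 mm with sides along its x and y, 71 mm high, shoulder to 81 mm, round neck and cork 28 mm across from 81 to 118 mm (top). About 0.26 kg. Stands on the counter; belongs in the square well (70 mm), sides along the well's, any quarter turn. Origin: centre of the underside, z up.
- sugar_jar: small (table) sugar jar: blue ceramic, 66 mm across, light wood lid fast on the jar, lid top at 72 mm, round wood knob 26 mm across from 72 to 98 mm (top); the knob can carry it. About 0.24 kg. Stands on the counter; belongs in the large round well (82 mm). Origin: centre of the underside, z up. Round: yaw is free.
- big_shaker: big shaker: same form as the salt shaker, 60 mm across, 124 mm high. Kitchen size, stays on the counter. Origin: centre of the underside, z up.
- big_mill: big pepper mill: same form as the small one, foot 66 mm across, 138 mm high. Kitchen size, stays on the counter. Origin: centre of the underside, z up.
- big_bottle: big square oil bottle: same form as the small one, 74 x 74 mm, 138 mm high. Kitchen size, stays on the counter. Origin: centre of the underside, z up.
- big_jar: big lidded jar: same form as the sugar jar, 90 mm across, 124 mm high. Kitchen size, stays on the counter. Origin: centre of the underside, z up.

How it is judged:
By the outcome, as a careful person would: the job done as asked, in the order asked, and still so for the second after the job is handed in, with the robot touching nothing.
It also fails if it takes over 96 s, if anything falls off the work surface, if the arm or the gripper's body presses on something with over 40 N, if the wrist force passes 120 N, or if a joint passes its speed limit or range.

ROBOT

A 7-joint arm with a two-finger parallel gripper is mounted at the origin on the work surface. World frame = base frame: x ahead of the robot, y to its left, z up, the work surface at z = 0. Lengths are in m, angles in rad, forces in N, time in s.
With the tool pointing down it reaches from about 0.4 to 0.85 m from the base axis. Payload 10.4 kg.
Tool frame: the origin (TCP) lies at the very end of the fingers, on their centre line; the grasp point (between the pads) lies 19 mm behind it (r.pinch_z is the distance from the TCP to the grasp point, in m); z points along the fingers, y is the line along which they close (so a half turn about z gives the same grasp; the last joint's range is limited). The gripper opens to 87 mm and grips with 3 to 60 N. Pads are 19 mm wide; open, the fingers measure 117 mm over their backs; the gripper's body (75 mm by 190 mm) begins 51 mm behind the grasp point.
Start: joints at [1.317, 0.332, -0.065, 1.46, 0.022, 1.35, -0.088], TCP at [0.143, -0.608, 0.186] pointing down, gripper open.
Joint ranges: [-2.6, 2.6], [-0.5, 2.12], [-1.47, 1.34], [0.16, 2.42], [-1.27, 4.41], [0.06, 2.06], [-2.6, 2.6]. Speed limits (rad/s): [2.22, 2.22, 2.79, 2.79, 3.14, 3.14, 3.14].

INTERFACE

Orientations are given as a unit quaternion [x, y, z, w].
In Python, from bench import r, camera gives the robot as it stands. The module is installed in compiled form; this text tells all that it offers.
- The arm moves only by the shell command python3 -m pendant 'ROWS' [FORCE]. ROWS is JSON, a list of rows, each an object with "dp": the shift along the tool's x, y, z as a fraction of full scale, a list of three; "rotation": the turn, a rotation vector about the tool's x, y, z as a fraction of full scale, a list of three; "jaw": the opening, from 0 (shut) to 1 (fully open). A call has 1 to 8 rows; each row is the pose to reach, as a shift and turn from the pose commanded when the call began, along the tool's axes at that moment, turning the shorter way round; what a row does not reach only later rows make up. Full scale, the value 1, is 0.15 m for a shift and 2 pi rad for a turn. A row lasts 1/8 s, in which the tool goes at most 62.5 mm and 10.7 degrees, less where a joint would pass 70% of its speed; a pose out of reach is approached as far as the arm can. A call with a number of a shift or a turn outside -1 to 1 is refused whole. A call with a gripper value outside its range is refused whole. The fingers move at their own pace and stop on an object; FORCE is the grip in N (left out, the last holds). Time passes only in rows, so rows that repeat a pose let the fingers close. It gives the time, the measured TCP pose, the force, the opening and the grip force at its end, in the units of the state.
- r.read_state(): the state, without advancing time (a new reading comes with each control period).
- camera(name): name is "scene" or "top" or "wrist"; returns a dict with "image" (420x560x3 uint8, red, green, blue), "z_map" (420x560 float32, m along the optical axis (not along the pixel's ray), 0 where there is no reading), "mtx" (3x3 intrinsics, pixels), "T" (4x4, takes a point from camera to world coordinates). Camera axes: x right, y down, z forward; pixel columns grow to the right and rows downward; lengths in m; the calibration is good to about 2 mm. The wrist camera is an equidistant fisheye: a pixel r from the principal point sees the ray r / f radians off the axis. A picture is of the moment at which its call begins.
- r.close_job(): hands the job in; it is judged then, once.
The state is a dict: "time": time; "joint_positions": joint angles; "joint_vel": joint speeds; "joint_torque": joint torques, N m; "ee_pos": TCP position; "eef_rot": TCP orientation; "ft_force": force on the tool from outside, world axes, zero at the start; "torque": the same for the moment, N m; "width": finger opening in m; "grip_force": force on a finger pad.
Only numpy, scipy, OpenCV 4.12 (cv2) and the standard library are available. Lean on these libraries where they do the work, as an engineer would, in place of code of your own. Each camera call takes 0.05 s, during which the arm holds its last target. There are 200 camera calls.

## Working session

There is one attempt and no reset: what is moved stays moved. The work goes in short steps, Python scripts to look and compute and a shell command to move; the robot and the scene stay as the last step left them, time stands still between calls to the robot, and variables do not carry over. Pictures are saved under pics/ and viewed, at most 14 in all, crops included, and the job is handed in when it is done.

```bash
mkdir -p pics; python3 - <<'E'
from bench import r,camera
import cv2,numpy as np
for n in ["scene","top"]:
    c=camera(n); cv2.imwrite(f"pics/{n}0.png",c["image"][:,:,::-1]); np.savez(f"{n}0.npz",**c)
    print(n,c["mtx"].tolist(),np.round(c["T"],3).tolist())
s=r.read_state(); print(s["time"],s["ee_pos"],s["eef_rot"],s["width"])
E
```

```text
scene [[390.28900856729007, 0.0, 274.4488745497179], [0.0, 390.28900856729007, 214.39267713978276], [0.0, 0.0, 1.0]] [[-0.667, 0.528, -0.526, 1.064], [0.745, 0.476, -0.467, 0.446], [0.004, -0.703, -0.711, 0.72], [0.0, 0.0, 0.0, 1.0]]
top [[514.6265411867519, 0.0, 273.3671421566096], [0.0, 514.6265411867519, 210.57783925167016], [0.0, 0.0, 1.0]] [[0.016, -0.984, 0.176, 0.388], [-1.0, -0.02, -0.017, -0.003], [0.02, -0.176, -0.984, 1.066], [0.0, 0.0, 0.0, 1.0]]
0.1 [ 0.14292898 -0.60804625  0.18514797] [ 9.93344505e-01  1.15179453e-01 -8.57444392e-05 -6.17003188e-04] 0.08732155051163985
```

View pics/top0.png

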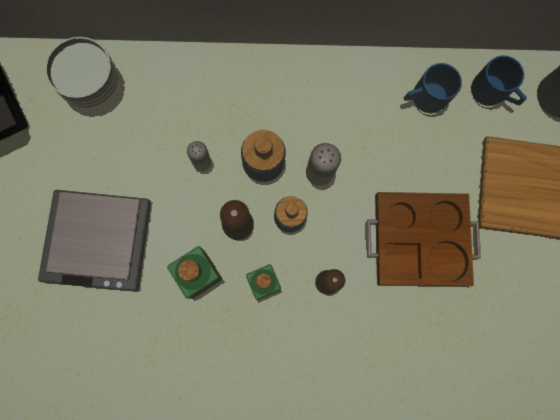

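View pics/scene0.png

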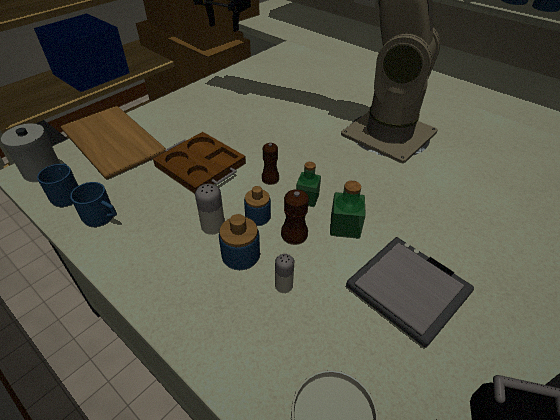

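The top view shows the caddy at about (425,240), with its small round well at (400,215), middle at (445,217), square at (403,260) and large at (450,262), so its yaw is about 180°. The small pieces are salt (198,152), mill (330,281), oil (263,282) and sugar (291,213). The larger neighbours are the big twins.

```bash
cat > h.py <<'E'
import numpy as np,cv2
from scipy.optimize import least_squares
def cloud(c):
    z=c["z_map"];K=c["mtx"];v,u=np.mgrid[:z.shape[0],:z.shape[1]]
    p=np.stack([(u-K[0,2])/K[0,0]*z,(v-K[1,2])/K[1,1]*z,z],-1)
    w=p@c["T"][:3,:3].T+c["T"][:3,3]; w[z==0]=np.nan
    return w
def move(s,p,yaw=None):
    from scipy.spatial.transform import Rotation as R
    Rt=R.from_quat(s["eef_rot"]); d=Rt.inv().apply(np.array(p)-s["ee_pos"])/.15
    out=[np.round(d,3).tolist()]
    if yaw is not None:
        a=np.radians(yaw); T=R.from_matrix(np.array([[np.cos(a),np.sin(a),0],[np.sin(a),-np.cos(a),0],[0,0,-1]]))
        out.append(np.round((Rt.inv()*T).as_rotvec()/2/np.pi,4).tolist())
    return out
E
python3 - <<'E'
from h import *
c=dict(np.load("top0.npz")); w=cloud(c)
tab=w[300:400,100:500]; print("counter z",np.nanmean(tab[...,2]),np.nanstd(tab[...,2]))
for n,(u,v) in dict(salt=(198,152),mill=(333,280),oil=(263,282),sugar=(291,211),bjar=(264,150),bshk=(324,158),bmill=(235,216),bbot=(190,271)).items():
    W=w[v-32:v+33,u-32:u+33].reshape(-1,3)
    m=(w[...,2]>.03)&(w[...,2]<.3); _,L=cv2.connectedComponents(m.astype(np.uint8)); P=w[L==L[v,u]]
    zt=np.nanpercentile(P[:,2],99.5)
    o=[]
    for lo in (.006,.012,.03):
        Q=P[P[:,2]>zt-lo]; (x,y),rad=cv2.minEnclosingCircle(Q[:,:2].astype(np.float32)); o.append((np.round(Q[:,:2].mean(0),4).tolist(),round(x,4),round(y,4),round(rad,4)))
    print(n,len(P),round(zt,4),*o,sep="  ")
# oil yaw
m=(w[...,2]>.06)&(w[...,2]<.075);m[:260]=0;m[310:]=0;m[:,:240]=0;m[:,290:]=0
Q=w[m][:,:2].astype(np.float32);print("oil rect",cv2.minAreaRect(Q*1000))
# caddy top
m=(w[...,2]>.022)&(w[...,2]<.034);m[:185]=0;m[295:]=0;m[:,:374]=0;m[:,474:]=0
Q=w[m][:,:2].astype(np.float32)*1000;print("caddy rect",cv2.minAreaRect(Q),len(Q),np.nanmean(w[m][:,2]))
E
```

```text
counter z -0.00035267841056604453 0.0019576489892212633
salt  457  0.0994  ([0.6792, 0.1326], 0.6797, 0.1326, 0.0162)  ([0.6792, 0.1322], 0.6796, 0.1327, 0.0198)  ([0.6771, 0.1311], 0.6805, 0.1324, 0.0205)
mill  477  0.1207  ([0.4314, -0.1342], 0.4317, -0.1335, 0.0176)  ([0.4312, -0.1336], 0.4313, -0.1338, 0.0204)  ([0.4308, -0.1324], 0.4314, -0.1338, 0.0209)
oil  788  0.1206  ([0.4273, -0.0032], 0.4274, -0.0028, 0.0139)  ([0.4272, -0.0032], 0.4274, -0.0028, 0.0139)  ([0.4269, -0.0032], 0.4274, -0.0032, 0.0139)
sugar  888  0.1003  ([0.5653, -0.0551], 0.5655, -0.055, 0.0125)  ([0.5649, -0.0552], 0.5653, -0.0556, 0.0129)  ([0.5649, -0.0552], 0.5652, -0.0553, 0.0303)
bjar  1743  0.1265  ([0.6838, 0.0026], 0.6835, 0.0024, 0.0175)  ([0.6828, 0.0024], 0.6838, 0.0021, 0.0179)  ([0.6811, 0.0025], 0.6838, 0.002, 0.0179)
bshk  1020  0.1271  ([0.6637, -0.1183], 0.6641, -0.1177, 0.0247)  ([0.6625, -0.1175], 0.6634, -0.1179, 0.0288)  ([0.6603, -0.1163], 0.6637, -0.1183, 0.0306)
bmill  858  0.1391  ([0.5491, 0.0526], 0.5473, 0.053, 0.0205)  ([0.5482, 0.0527], 0.5497, 0.0529, 0.0267)  ([0.5467, 0.0523], 0.5486, 0.0531, 0.0276)
bbot  1625  0.1406  ([0.4433, 0.1311], 0.4435, 0.1313, 0.0192)  ([0.4432, 0.1308], 0.4435, 0.1313, 0.0192)  ([0.4428, 0.1299], 0.4435, 0.1313, 0.0192)
oil rect ((427.4805908203125, -3.205158233642578), (53.850502014160156, 53.902095794677734), 24.053312301635742)
caddy rect ((523.4398803710938, -329.96112060546875), (190.71929931640625, 201.9898681640625), 0.21548637747764587) 4951 0.027938401879623466
```

```bash
python3 - <<'E'
from h import *
c=dict(np.load("top0.npz")); w=cloud(c)
m=(w[...,2]>.022)&(w[...,2]<.034);m[:185]=0;m[295:]=0;m[:,:374]=0;m[:,474:]=0
# well interiors: non-top pixels with rays intersected at top plane z=.028
K=c["mtx"];T=c["T"]
v,u=np.mgrid[:420,:560]; d=np.stack([(u-K[0,2])/K[0,0],(v-K[1,2])/K[1,1],np.ones_like(u)],-1)@T[:3,:3].T
X=T[:3,3]+d*((.028-T[2,3])/d[...,2])[...,None]
low=((w[...,2]<.023)&(X[...,0]>.435)&(X[...,0]<.612)&(X[...,1]>-.418)&(X[...,1]<-.242)).astype(np.uint8)
n,L,st,ce=cv2.connectedComponentsWithStats(low)
for i in range(1,n):
    if st[i,4]>100:
        Q=X[L==i][:,:2]; print(st[i,4],Q.mean(0).round(4),"eqdiam",np.sqrt(st[i,4]*(.00203)**2*4/np.pi).round(4),cv2.minEnclosingCircle((Q*1000).astype(np.float32)),cv2.minAreaRect((Q*1000).astype(np.float32)))
i=m&(abs(X[...,1]+.33)<.08); print("x range",np.percentile(X[i][:,0],[.2,99.8]))
i=m&(abs(X[...,0]-.523)<.09)&(abs(X[...,0]-.523)>.05); print("y range",np.percentile(X[i][:,1],[.2,99.8]))
# edge slope
for a in (0,1):
  for sgn in (1,-1):
    pts=[]
    for t in np.arange(-.08,.081,.004):
        if a==1 and abs(t)<.045: continue
        ctr=(.523,-.33); o=1-a
        s=m&(abs(X[...,o]-ctr[o]-t)<.002)&(abs(X[...,a]-ctr[a])<.1)
        if s.any(): pts.append((t,(X[s][:,a]*sgn).max()*sgn))
    pts=np.array(pts); p=np.polyfit(pts[:,0],pts[:,1],1); print("edge",a,sgn,p.round(4),"deg",np.degrees(p[0]).round(2))
E
```

```text
751 [ 0.5685 -0.3764] eqdiam 0.0628 ((568.871337890625, -376.6435241699219), 32.605857849121094) ((569.073486328125, -376.9634094238281), (62.132205963134766, 63.00608444213867), 87.83765411376953)
541 [ 0.5686 -0.2848] eqdiam 0.0533 ((569.6021118164062, -284.787841796875), 28.251008987426758) ((568.62255859375, -285.7105712890625), (52.14353942871094, 54.01400375366211), 1.1028982400894165)
1222 [ 0.4768 -0.3766] eqdiam 0.0801 ((476.9964904785156, -377.1715393066406), 40.76670837402344) ((476.93170166015625, -376.0789489746094), (79.57576751708984, 78.5995101928711), 44.22990417480469)
1150 [ 0.4763 -0.2843] eqdiam 0.0777 ((476.9123840332031, -283.9227600097656), 47.03708267211914) ((477.27838134765625, -285.0657958984375), (68.76788330078125, 69.68136596679688), 0.9930315613746643)
x range [0.42833229 0.61812243]
y range [-0.42636897 -0.23577068]
edge 0 1 [-0.0039  0.6174] deg -0.22
edge 0 -1 [3.000e-04 4.289e-01] deg 0.02
edge 1 1 [-0.0019 -0.2363] deg -0.11
edge 1 -1 [ 0.0015 -0.4257] deg 0.09
```

Caddy centre is (0.523,-0.331) with yaw 180°. The wells are salt (0.569,-0.285), mill (0.569,-0.377), oil (0.477,-0.285) and sugar (0.477,-0.377). The measured sizes and heights match what was given. Next I'll plan the salt pick.

```bash
cat >> h.py <<'E'
def plan(wps,start=None,maxd=1.0):
    """wps: (x,y,z,yaw deg); prints per-call dp and rot fraction; long legs are split"""
    from bench import r
    from scipy.spatial.transform import Rotation as R
    s=r.read_state(); M=R.from_quat(s["eef_rot"]).as_matrix(); p=s["ee_pos"]; 
    first=True; yaw=np.degrees(np.arctan2(M[1,0],M[0,0]))
    print("at",np.round(p,4),"yaw",round(yaw,2),"t",s["time"],"tilt",np.round(M[2],4))
    for x,y,z,yw in wps:
        q=np.array([x,y,z]); n=None
        a=np.radians(yaw); B=np.array([[np.cos(a),np.sin(a),0],[np.sin(a),-np.cos(a),0],[0,0,-1]]).T
        d=B.T@(q-p)/.15; n=int(np.ceil(abs(d).max()/maxd-1e-9)) or 1
        print(f"to {x,y,z,yw}: {n} x",np.round(d/n,3).tolist(),"mm/call",round(np.linalg.norm(d/n)*150),"rot_z",round(-((yw-yaw+180)%360-180)/360,4))
        p=q; yaw=yw
E
python3 - <<'E'
from h import *
plan([(.18,-.557,.23,13.2),(.6,.023,.23,13.2),(.679,.132,.21,75),(.679,.132,.057,75),(.679,.132,.207,75),(.569,-.285,.22,75),(.569,-.285,.069,75)])
E
```

```text
at [ 0.1429 -0.608   0.1851] yaw 13.23 t 0.1 tilt [-0.     -0.0012 -1.    ]
to (0.18, -0.557, 0.23, 13.2): 1 x [0.318, -0.275, -0.299] mm/call 77 rot_z 0.0001
to (0.6, 0.023, 0.23, 13.2): 4 x [0.902, -0.781, 0.0] mm/call 179 rot_z -0.0
to (0.679, 0.132, 0.21, 75): 1 x [0.679, -0.587, 0.133] mm/call 136 rot_z -0.1717
to (0.679, 0.132, 0.057, 75): 2 x [0.0, 0.0, 0.51] mm/call 76 rot_z 0.0
to (0.679, 0.132, 0.207, 75): 1 x [0.0, 0.0, -1.0] mm/call 150 rot_z 0.0
to (0.569, -0.285, 0.22, 75): 3 x [-0.958, 0.004, -0.029] mm/call 144 rot_z 0.0
to (0.569, -0.285, 0.069, 75): 2 x [0.0, 0.0, 0.503] mm/call 76 rot_z 0.0
```

```bash

python3 -m pendant '[{"dp":[0.318,-0.275,-0.299],"rotation":[0,0,0],"jaw":1},{"dp":[0.318,-0.275,-0.299],"rotation":[0,0,0],"jaw":1}]' 20
python3 -m pendant '[{"dp":[0.9,-0.78,0],"rotation":[0,0,0],"jaw":1},{"dp":[0.9,-0.78,0],"rotation":[0,0,0],"jaw":1},{"dp":[0.9,-0.78,0],"rotation":[0,0,0],"jaw":1},{"dp":[0.9,-0.78,0],"rotation":[0,0,0],"jaw":1},{"dp":[0.9,-0.78,0],"rotation":[0,0,0],"jaw":1}]'
python3 - <<'E'
from h import *
plan([(.6,.023,.23,13.2)])
E
```

```text
time: 0.35
ee_pos: [0.1829, -0.5561, 0.2329]
eef_rot: [0.993, 0.117, 0.001, 0.001]
ft_force: [0.3, -0.4, 0.2]
width: 0.0871
grip_force: 0.0
time: 0.98
ee_pos: [0.2839, -0.4132, 0.2305]
eef_rot: [0.993, 0.115, -0.0, 0.0]
ft_force: [-0.3, 0.1, 0.4]
width: 0.0871
grip_force: 0.0
at [ 0.2839 -0.4132  0.2305] yaw 13.19 t 0.975 tilt [-6.e-04  1.e-04 -1.e+00]
to (0.6, 0.023, 0.23, 13.2): 3 x [0.905, -0.784, 0.001] mm/call 180 rot_z -0.0
```

Tracking is good, so I'll continue to the position above the salt.

```bash

python3 -m pendant '[{"dp":[0.905,-0.784,0],"rotation":[0,0,0],"jaw":1},{"dp":[0.905,-0.784,0],"rotation":[0,0,0],"jaw":1},{"dp":[0.905,-0.784,0],"rotation":[0,0,0],"jaw":1},{"dp":[0.905,-0.784,0],"rotation":[0,0,0],"jaw":1}]' >/dev/null
python3 -m pendant '[{"dp":[0.905,-0.784,0],"rotation":[0,0,0],"jaw":1},{"dp":[0.905,-0.784,0],"rotation":[0,0,0],"jaw":1},{"dp":[0.905,-0.784,0],"rotation":[0,0,0],"jaw":1},{"dp":[0.905,-0.784,0],"rotation":[0,0,0],"jaw":1}]' >/dev/null
python3 -m pendant '[{"dp":[0.905,-0.784,0],"rotation":[0,0,0],"jaw":1},{"dp":[0.905,-0.784,0],"rotation":[0,0,0],"jaw":1},{"dp":[0.905,-0.784,0],"rotation":[0,0,0],"jaw":1},{"dp":[0.905,-0.784,0],"rotation":[0,0,0],"jaw":1}]' >/dev/null
python3 -m pendant '[{"dp":[0.679,-0.587,0.1],"rotation":[0,0,-0.1717],"jaw":1},{"dp":[0.679,-0.587,0.1],"rotation":[0,0,-0.1717],"jaw":1},{"dp":[0.679,-0.587,0.1],"rotation":[0,0,-0.1717],"jaw":1},{"dp":[0.679,-0.587,0.1],"rotation":[0,0,-0.1717],"jaw":1},{"dp":[0.679,-0.587,0.1],"rotation":[0,0,-0.1717],"jaw":1},{"dp":[0.679,-0.587,0.1],"rotation":[0,0,-0.1717],"jaw":1},{"dp":[0.679,-0.587,0.1],"rotation":[0,0,-0.1717],"jaw":1}]'
python3 - <<'E'
from h import *
from bench import camera,r
plan([(.679,.132,.13,75),(.679,.132,.057,75)])
c=camera("wrist");cv2.imwrite("pics/w1.png",c["image"][:,:,::-1]);print(c["T"].round(3).tolist(),c["mtx"][0].tolist())
E
```

```text
time: 3.35
ee_pos: [0.68, 0.1292, 0.2148]
eef_rot: [0.795, 0.607, -0.001, 0.0]
ft_force: [1.2, 0.0, -0.3]
width: 0.0867
grip_force: 0.0
at [0.68   0.1292 0.2148] yaw 74.76 t 3.35 tilt [-2.e-03 -4.e-04 -1.e+00]
to (0.679, 0.132, 0.13, 75): 1 x [0.016, -0.012, 0.565] mm/call 85 rot_z -0.0007
to (0.679, 0.132, 0.057, 75): 1 x [0.0, 0.0, 0.487] mm/call 73 rot_z 0.0
[[0.965, -0.255, -0.065, 0.698], [-0.263, -0.936, -0.234, 0.192], [-0.001, 0.243, -0.97, 0.413], [0.0, 0.0, 0.0, 1.0]] [325.19226210127806, 0.0, 278.2845662583869]
```

View pics/w1.png

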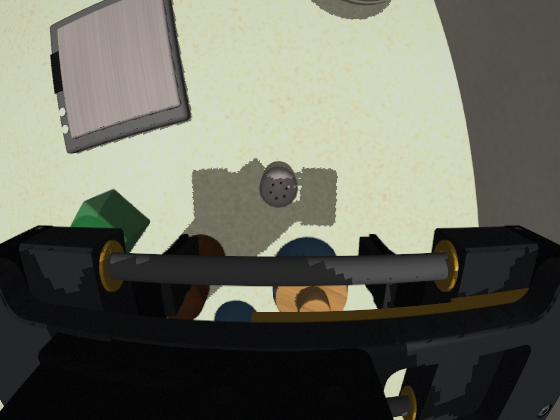

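The wrist view shows the salt cap at (278,185), centred between the fingers (columns about 180 and 370), with both finger paths clear. Descending and gripping.

```bash

python3 -m pendant '[{"dp":[0.016,-0.012,0.25],"rotation":[0,0,0],"jaw":1},{"dp":[0.016,-0.012,0.565],"rotation":[0,0,0],"jaw":1},{"dp":[0.016,-0.012,0.8],"rotation":[0,0,0],"jaw":1},{"dp":[0.016,-0.012,0.95],"rotation":[0,0,0],"jaw":1},{"dp":[0.016,-0.012,0.99],"rotation":[0,0,0],"jaw":1},{"dp":[0.016,-0.012,0.99],"rotation":[0,0,0],"jaw":1}]'
python3 -m pendant '[{"dp":[0,0,0.06],"rotation":[0,0,0],"jaw":0.8},{"dp":[0,0,0.06],"rotation":[0,0,0],"jaw":0.3},{"dp":[0,0,0.06],"rotation":[0,0,0],"jaw":0.3},{"dp":[0,0,0.06],"rotation":[0,0,0],"jaw":0.3},{"dp":[0,0,0.06],"rotation":[0,0,0],"jaw":0.3},{"dp":[0,0,0.06],"rotation":[0,0,0],"jaw":0.3}]' 20
```

```text
time: 4.15
ee_pos: [0.6788, 0.1358, 0.068]
eef_rot: [0.793, 0.609, 0.0, 0.0]
ft_force: [-0.2, 0.1, 0.0]
width: 0.0873
grip_force: 0.0
time: 4.9
ee_pos: [0.6784, 0.1358, 0.0583]
eef_rot: [0.793, 0.609, 0.0, 0.0]
ft_force: [-0.3, 0.1, -0.0]
width: 0.0351
grip_force: 0.0
```

```bash
python3 - <<'E'
from h import *
from bench import camera,r
s=r.read_state();print(s["width"],s["grip_force"],s["ee_pos"])
a=camera("wrist")["image"];b=camera("scene")["image"][180:340,190:400]
b=cv2.resize(b,None,fx=2,fy=2); a=cv2.resize(a,(420,320)); b=cv2.resize(b,(380,320))
cv2.imwrite("pics/w2.png",np.hstack([a,b])[:,:,::-1])
E
```

```text
0.03505543955296537 0.0 [0.67835096 0.13576756 0.05825511]
```

View pics/w2.png

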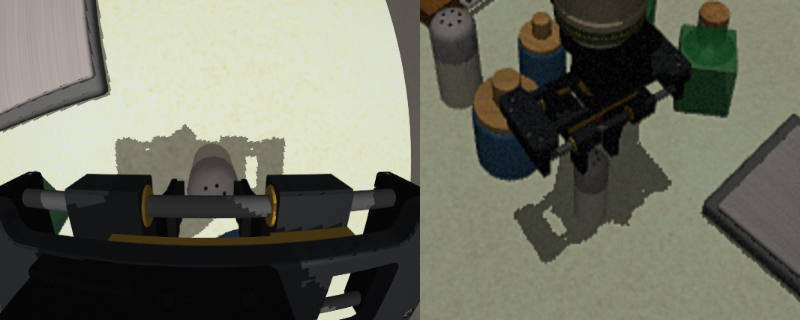

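The wrist view shows the salt standing between the fingers with gaps still visible on both sides. I'll allow more time to close, with jaw 0.

```bash

python3 -m pendant '[{"dp":[0,0,0],"rotation":[0,0,0],"jaw":0.3},{"dp":[0,0,0],"rotation":[0,0,0],"jaw":0.3},{"dp":[0,0,0],"rotation":[0,0,0],"jaw":0.3}]' 20
python3 -m pendant '[{"dp":[0,0,0],"rotation":[0,0,0],"jaw":0.1},{"dp":[0,0,0],"rotation":[0,0,0],"jaw":0.1},{"dp":[0,0,0],"rotation":[0,0,0],"jaw":0.1}]' 20
```

```text
time: 5.38
ee_pos: [0.6786, 0.1358, 0.0585]
eef_rot: [0.793, 0.609, 0.0, 0.0]
ft_force: [0.2, -0.5, 2.8]
width: 0.0259
grip_force: 1.3
time: 5.75
ee_pos: [0.6798, 0.1361, 0.0601]
eef_rot: [0.793, 0.609, 0.002, 0.001]
ft_force: [3.2, -0.9, 10.8]
width: 0.0108
grip_force: 5.4
```

```bash

python3 -m pendant '[{"dp":[0,0,0],"rotation":[0,0,0],"jaw":0.6},{"dp":[0,0,0],"rotation":[0,0,0],"jaw":1},{"dp":[0,0,-0.4],"rotation":[0,0,0],"jaw":1},{"dp":[0,0,-0.7],"rotation":[0,0,0],"jaw":1},{"dp":[0,0,-0.8],"rotation":[0,0,0],"jaw":1},{"dp":[0,0,-0.8],"rotation":[0,0,0],"jaw":1}]' 20
python3 - <<'E'
from h import *
from bench import camera,r
s=r.read_state();print(s["width"],s["ft_force"],s["ee_pos"])
a=camera("wrist");b=camera("scene");np.savez("w3.npz",**a);np.savez("s3.npz",**b)
bb=cv2.resize(b["image"][180:340,190:400],(380,320)); a=cv2.resize(a["image"],(420,320))
cv2.imwrite("pics/w3.png",np.hstack([a,bb])[:,:,::-1])
w=cloud(b)
m=(w[...,0]>.64)&(w[...,0]<.72)&(w[...,1]>.1)&(w[...,1]<.17)&(w[...,2]>.01)&(w[...,2]<.11)
m[:240]=0
P=w[m];print(len(P),P.min(0),P.max(0));
for lo in (.02,.05,.08,.09):
    Q=P[(P[:,2]>lo)&(P[:,2]<lo+.01)];print(lo,Q.mean(0) if len(Q) else None,np.ptp(Q,axis=0) if len(Q) else None)
E
```

```text
time: 6.5
ee_pos: [0.6783, 0.1359, 0.1783]
eef_rot: [0.793, 0.609, 0.0, 0.0]
ft_force: [-0.0, 0.9, -1.2]
width: 0.0624
grip_force: 0.0
0.06243944993367302 [-0.00455198  0.93188735 -1.19371341] [0.67834522 0.13594986 0.17833929]
622 [0.66564653 0.11713925 0.01143992] [0.70220538 0.15490023 0.09818918]
0.02 [0.69406365 0.14359216 0.02515226] [0.02664796 0.03099103 0.00985552]
0.05 [0.69294158 0.14459415 0.05466646] [0.02932657 0.03052333 0.00979528]
0.08 [0.69251759 0.14180599 0.08632848] [0.03653987 0.03700971 0.00940635]
0.09 [0.6834314  0.13581895 0.09343848] [0.03371517 0.03228971 0.00794162]
```

View pics/w3.png

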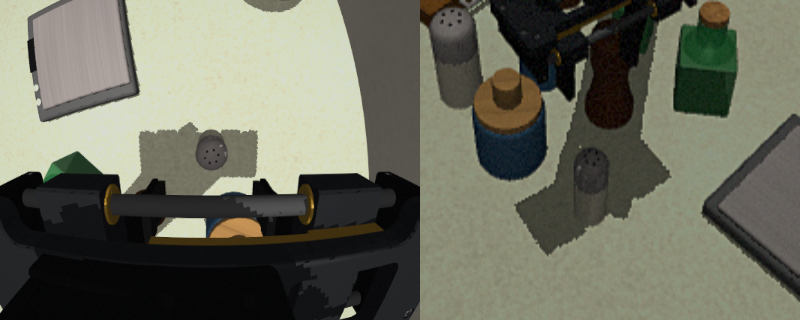

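The salt is still standing upright at (0.683,0.136) by the scene view, and the fingers are above it. Closing to 11 mm with an upward force suggests the real fingertips sit higher than the reported TCP. I'll measure the fingers in the depth images.

```bash
python3 - <<'E'
from h import *
from bench import r
from scipy.spatial.transform import Rotation as R
s=r.read_state();Rt=R.from_quat(s["eef_rot"]).as_matrix()
print("pinch",r.pinch_z,s["joint_positions"].round(3))
b=dict(np.load("w3.npz"));K=b["mtx"];z=b["z_map"]
v,u=np.mgrid[:420,:560];x=(u-K[0,2])/K[0,0];y=(v-K[1,2])/K[1,1];th=np.hypot(x,y);k=np.tan(th)/np.maximum(th,1e-9)
p=np.stack([x*k*z,y*k*z,z],-1)@b["T"][:3,:3].T+b["T"][:3,3]
p[(z==0)|(th>1.3)]=np.nan
def tool(w): return (w-s["ee_pos"])@Rt
t=tool(p)
m=np.isfinite(t[...,0])&(p[...,2]>.14)&(abs(t[...,1])<.08)&(t[...,2]<.06)
Q=t[m];print("wrist fingers n",len(Q),"tool z max pct",np.percentile(Q[:,2],[50,90,98,100]).round(4)); L=Q[Q[:,2]>np.percentile(Q[:,2],98)-.01]
for sg in (-1,1):
    q=L[L[:,1]*sg>0]; print(sg,q.mean(0).round(4),q.min(0).round(4),q.max(0).round(4))
P=p[130:175,255:305] ; print("counter z in wrist",np.nanmedian(p[20:100,300:400,2]))
q=p[(p[...,2]>.05)&(p[...,2]<.11)&(np.hypot(p[...,0]-.68,p[...,1]-.133)<.035)];print("salt wrist",len(q),q.min(0).round(3),q.max(0).round(3))
t2=tool(cloud(dict(np.load("s3.npz"))))
q=t2[(abs(t2[...,1])<.07)&(abs(t2[...,0])<.03)&(t2[...,2]<.05)&(t2[...,2]>-.05)];print("scene fingers",len(q),np.percentile(q[:,2],[50,90,98,100]).round(4),q[q[:,2]>np.percentile(q[:,2],95)].mean(0))
E
```

```text
pinch 0.0187 [ 0.269  0.625 -0.855  1.235  0.459  1.478 -0.789]
wrist fingers n 76126 tool z max pct [-0.1377 -0.1221 -0.0869 -0.0365]
-1 [ 0.0028 -0.0328 -0.0738] [-0.0113 -0.0406 -0.0969] [ 0.0119 -0.0293 -0.0365]
1 [ 0.0037  0.0354 -0.0723] [-0.0101  0.0321 -0.0969] [ 0.0118  0.0429 -0.0384]
counter z in wrist -0.0002644962574833154
salt wrist 1610 [0.662 0.113 0.05 ] [0.702 0.153 0.099]
scene fingers 112 [-0.043  -0.0381 -0.0358 -0.0351] [ 0.00495975 -0.01044536 -0.03608989]
```

The real fingertips sit 35.5 mm behind the reported TCP (wrist and scene depth agree), so I'll take tip z = ee z + 0.0355 from here on. The salt is at about (0.681,0.133). Retrying with ee z ≈ 0.026.

```bash
python3 - <<'E'
from h import *
plan([(.6795,.133,.10,75),(.6795,.133,.026,75),(.6795,.133,.176,75),(.569,-.285,.19,75),(.569,-.285,.038,75)])
E
```

```text
at [0.6776 0.1354 0.1762] yaw 75.04 t 6.6 tilt [-0.0015 -0.0021 -1.    ]
to (0.6795, 0.133, 0.1, 75): 1 x [-0.012, 0.017, 0.508] mm/call 76 rot_z 0.0001
to (0.6795, 0.133, 0.026, 75): 1 x [0.0, 0.0, 0.493] mm/call 74 rot_z 0.0
to (0.6795, 0.133, 0.176, 75): 1 x [0.0, 0.0, -1.0] mm/call 150 rot_z 0.0
to (0.569, -0.285, 0.19, 75): 3 x [-0.961, 0.003, -0.031] mm/call 144 rot_z 0.0
to (0.569, -0.285, 0.038, 75): 2 x [0.0, 0.0, 0.507] mm/call 76 rot_z 0.0
```

```bash

python3 -m pendant '[{"dp":[-0.012,0.017,0.25],"rotation":[0,0,0],"jaw":0.75},{"dp":[-0.012,0.017,0.5],"rotation":[0,0,0],"jaw":0.75},{"dp":[-0.012,0.017,0.75],"rotation":[0,0,0],"jaw":0.75},{"dp":[-0.012,0.017,0.93],"rotation":[0,0,0],"jaw":0.75},{"dp":[-0.012,0.017,1],"rotation":[0,0,0],"jaw":0.75},{"dp":[-0.012,0.017,1],"rotation":[0,0,0],"jaw":0.75}]'
python3 -m pendant '[{"dp":[0,0,0],"rotation":[0,0,0],"jaw":0.3},{"dp":[0,0,0],"rotation":[0,0,0],"jaw":0.3},{"dp":[0,0,0],"rotation":[0,0,0],"jaw":0.3},{"dp":[0,0,0],"rotation":[0,0,0],"jaw":0.3},{"dp":[0,0,0],"rotation":[0,0,0],"jaw":0.3},{"dp":[0,0,0],"rotation":[0,0,0],"jaw":0.3}]' 20
```

```text
time: 7.35
ee_pos: [0.6796, 0.1332, 0.0272]
eef_rot: [0.793, 0.609, -0.001, -0.0]
ft_force: [-0.3, 0.5, 0.2]
width: 0.065
grip_force: 0.0
time: 8.1
ee_pos: [0.6807, 0.1334, 0.0287]
eef_rot: [0.793, 0.609, 0.0, 0.0]
ft_force: [0.6, 0.2, 4.4]
width: 0.0393
grip_force: 20.0
```

Gripped at 39.3 mm with 20 N. Lifting and carrying it over the wells.

```bash

python3 -m pendant '[{"dp":[0,0,-0.2],"rotation":[0,0,0],"jaw":0.3},{"dp":[0,0,-0.5],"rotation":[0,0,0],"jaw":0.3},{"dp":[0,0,-0.8],"rotation":[0,0,0],"jaw":0.3},{"dp":[0,0,-1],"rotation":[0,0,0],"jaw":0.3},{"dp":[0,0,-1],"rotation":[0,0,0],"jaw":0.3}]'
python3 -m pendant '[{"dp":[-0.3,0,-0.03],"rotation":[0,0,0],"jaw":0.3},{"dp":[-0.6,0,-0.03],"rotation":[0,0,0],"jaw":0.3},{"dp":[-0.96,0.003,-0.03],"rotation":[0,0,0],"jaw":0.3}]'
python3 -m pendant '[{"dp":[-0.3,0,-0.03],"rotation":[0,0,0],"jaw":0.3},{"dp":[-0.6,0,-0.03],"rotation":[0,0,0],"jaw":0.3},{"dp":[-0.96,0.003,-0.03],"rotation":[0,0,0],"jaw":0.3}]'
python3 -m pendant '[{"dp":[-0.3,0,-0.03],"rotation":[0,0,0],"jaw":0.3},{"dp":[-0.6,0,-0.03],"rotation":[0,0,0],"jaw":0.3},{"dp":[-0.9,0.003,-0.03],"rotation":[0,0,0],"jaw":0.3},{"dp":[-0.96,0.003,-0.03],"rotation":[0,0,0],"jaw":0.3},{"dp":[-0.96,0.003,-0.03],"rotation":[0,0,0],"jaw":0.3}]'
python3 - <<'E'
from h import *
plan([(.569,-.285,.06,75)])
from bench import camera
w=cloud(camera("scene"))
m=(np.hypot(w[...,0]-.569,w[...,1]+.285)<.035)&(w[...,2]>.1)&(w[...,2]<.24);P=w[m]
print(len(P))
for lo in np.arange(.1,.24,.02):
    Q=P[(P[:,2]>lo)&(P[:,2]<lo+.02)]
    if len(Q): print(round(lo,2),len(Q),Q.mean(0).round(4),Q.min(0).round(4),Q.max(0).round(4))
E
```

```text
time: 8.72
ee_pos: [0.6811, 0.134, 0.1803]
eef_rot: [0.793, 0.609, 0.001, 0.001]
ft_force: [0.3, 0.7, -1.4]
width: 0.0395
grip_force: 20.0
time: 9.1
ee_pos: [0.6422, -0.0067, 0.1806]
eef_rot: [0.793, 0.61, -0.001, -0.001]
ft_force: [0.6, -0.8, -1.3]
width: 0.0396
grip_force: 20.0
time: 9.48
ee_pos: [0.6054, -0.1458, 0.1853]
eef_rot: [0.793, 0.609, -0.001, -0.001]
ft_force: [1.1, 0.4, -1.7]
width: 0.0396
grip_force: 20.0
time: 10.1
ee_pos: [0.5693, -0.2843, 0.1902]
eef_rot: [0.793, 0.609, -0.0, -0.001]
ft_force: [0.2, 0.9, -1.0]
width: 0.0393
grip_force: 20.0
at [ 0.5693 -0.2843  0.1902] yaw 74.99 t 10.1 tilt [ 7.e-04 -2.e-03 -1.e+00]
to (0.569, -0.285, 0.06, 75): 1 x [-0.005, -0.001, 0.868] mm/call 130 rot_z -0.0
507
0.16 100 [ 0.5785 -0.2706  0.1706] [ 0.5559 -0.2942  0.1601] [ 0.5906 -0.2605  0.1798]
0.18 112 [ 0.5789 -0.2703  0.1899] [ 0.555  -0.2949  0.1802] [ 0.5916 -0.2611  0.1998]
0.2 122 [ 0.5787 -0.2708  0.2097] [ 0.5559 -0.2944  0.2001] [ 0.5919 -0.2626  0.2199]
0.22 173 [ 0.5772 -0.2721  0.2312] [ 0.5446 -0.3015  0.2201] [ 0.6004 -0.2612  0.2399]
```

The salt is held vertical at about (0.569,-0.283). Lowering it into the small well.

```bash

python3 -m pendant '[{"dp":[-0.01,0,0.25],"rotation":[0,0,0],"jaw":0.3},{"dp":[-0.01,0,0.5],"rotation":[0,0,0],"jaw":0.3},{"dp":[-0.01,0,0.7],"rotation":[0,0,0],"jaw":0.3},{"dp":[-0.01,0,0.85],"rotation":[0,0,0],"jaw":0.3},{"dp":[-0.01,0,0.95],"rotation":[0,0,0],"jaw":0.3},{"dp":[-0.01,0,0.98],"rotation":[0,0,0],"jaw":0.3},{"dp":[-0.01,0,0.98],"rotation":[0,0,0],"jaw":0.3}]'
python3 -m pendant '[{"dp":[0,0,0.015],"rotation":[0,0,0],"jaw":0.3},{"dp":[0,0,0.02],"rotation":[0,0,0],"jaw":0.3},{"dp":[0,0,0.025],"rotation":[0,0,0],"jaw":0.3},{"dp":[0,0,0.03],"rotation":[0,0,0],"jaw":0.3},{"dp":[0,0,0.03],"rotation":[0,0,0],"jaw":0.3}]'
```

```text
time: 11.02
ee_pos: [0.5701, -0.2857, 0.0452]
eef_rot: [0.793, 0.609, 0.0, 0.0]
ft_force: [0.5, -0.8, -0.8]
width: 0.0396
grip_force: 20.0
time: 11.65
ee_pos: [0.5696, -0.2857, 0.0402]
eef_rot: [0.793, 0.609, -0.0, -0.0]
ft_force: [-0.4, -0.6, -1.6]
width: 0.0396
grip_force: 20.0
```

```bash

python3 -m pendant '[{"dp":[0,0,0.007],"rotation":[0,0,0],"jaw":0.3},{"dp":[0,0,0.013],"rotation":[0,0,0],"jaw":0.3},{"dp":[0,0,0.02],"rotation":[0,0,0],"jaw":0.3},{"dp":[0,0,0.02],"rotation":[0,0,0],"jaw":0.3}]'
```

```text
time: 12.15
ee_pos: [0.5701, -0.2859, 0.0385]
eef_rot: [0.793, 0.609, 0.0, 0.001]
ft_force: [-4.4, 0.6, 8.9]
width: 0.0393
grip_force: 20.1
```

Contact at the expected depth. Releasing, then planning the mill.

```bash

python3 -m pendant '[{"dp":[0,0,0],"rotation":[0,0,0],"jaw":0.5},{"dp":[0,0,0],"rotation":[0,0,0],"jaw":0.65},{"dp":[0,0,0],"rotation":[0,0,0],"jaw":0.7},{"dp":[0,0,0],"rotation":[0,0,0],"jaw":0.7},{"dp":[0,0,-0.2],"rotation":[0,0,0],"jaw":0.7},{"dp":[0,0,-0.6],"rotation":[0,0,0],"jaw":0.7},{"dp":[0,0,-0.9],"rotation":[0,0,0],"jaw":0.7},{"dp":[0,0,-0.9],"rotation":[0,0,0],"jaw":0.7}]'
python3 -m pendant '[{"dp":[0,0,0],"rotation":[0,0,0],"jaw":0.7},{"dp":[0,0,0],"rotation":[0,0,0],"jaw":0.7}]'
python3 - <<'E'
from h import *
plan([(.4313,-.134,.17,75),(.4313,-.134,.041,75),(.4313,-.134,.18,75),(.569,-.377,.19,75),(.569,-.377,.054,75)])
from bench import camera
c=camera("top");w=cloud(c)
def top(u0,v0,R,zmin):
    m=(np.hypot(w[...,0]-u0,w[...,1]-v0)<R)&(w[...,2]>zmin)&(w[...,2]<.16);P=w[m]
    zt=np.percentile(P[:,2],98);Q=P[P[:,2]>zt-.01];print(zt.round(4),cv2.minEnclosingCircle(Q[:,:2].astype(np.float32)))
top(.569,-.285,.035,.08);top(.431,-.134,.035,.1);top(.427,-.003,.03,.1);top(.565,-.055,.03,.09)
E
```

```text
time: 13.15
ee_pos: [0.5717, -0.2861, 0.1763]
eef_rot: [0.793, 0.609, 0.001, 0.003]
ft_force: [0.1, 0.8, -0.8]
width: 0.0605
grip_force: 0.0
time: 13.4
ee_pos: [0.5689, -0.2856, 0.1707]
eef_rot: [0.793, 0.609, -0.001, -0.001]
ft_force: [0.7, -0.4, -0.1]
width: 0.0611
grip_force: 0.0
at [ 0.5689 -0.2856  0.1707] yaw 75.04 t 13.4 tilt [ 4.0e-04 -2.2e-03 -1.0e+00]
to (0.4313, -0.134, 0.17, 75): 2 x [0.37, -0.574, 0.002] mm/call 102 rot_z 0.0001
to (0.4313, -0.134, 0.041, 75): 1 x [0.0, 0.0, 0.86] mm/call 129 rot_z 0.0
to (0.4313, -0.134, 0.18, 75): 1 x [0.0, 0.0, -0.927] mm/call 139 rot_z 0.0
to (0.569, -0.377, 0.19, 75): 2 x [-0.664, 0.653, -0.033] mm/call 140 rot_z 0.0
to (0.569, -0.377, 0.054, 75): 1 x [0.0, 0.0, 0.907] mm/call 136 rot_z 0.0
0.1084 ((0.5700990557670593, -0.2837528884410858), 0.01911976747214794)
0.1198 ((0.43127623200416565, -0.13330815732479095), 0.020187105983495712)
0.1204 ((0.4273395538330078, -0.0031074536964297295), 0.013763324357569218)
0.101 ((0.5656030178070068, -0.05524589866399765), 0.012668530456721783)
```

The salt is seated: its top reads +9 mm against the counter reading, where +10 was expected. Now the mill.

```bash

python3 -m pendant '[{"dp":[0.37,-0.574,0],"rotation":[0,0,0],"jaw":0.75},{"dp":[0.74,-0.9,0],"rotation":[0,0,0],"jaw":0.75},{"dp":[0.74,-1,0],"rotation":[0,0,0],"jaw":0.75},{"dp":[0.74,-1,0],"rotation":[0,0,0],"jaw":0.75}]'
python3 -m pendant '[{"dp":[0,-0.148,0.2],"rotation":[0,0,0],"jaw":0.75},{"dp":[0,-0.148,0.4],"rotation":[0,0,0],"jaw":0.75},{"dp":[0,-0.148,0.65],"rotation":[0,0,0],"jaw":0.75},{"dp":[0,-0.148,0.8],"rotation":[0,0,0],"jaw":0.75},{"dp":[0,-0.148,0.86],"rotation":[0,0,0],"jaw":0.75},{"dp":[0,-0.148,0.86],"rotation":[0,0,0],"jaw":0.75},{"dp":[0,-0.148,0.86],"rotation":[0,0,0],"jaw":0.75}]'
python3 -m pendant '[{"dp":[0,0,0],"rotation":[0,0,0],"jaw":0.35},{"dp":[0,0,0],"rotation":[0,0,0],"jaw":0.35},{"dp":[0,0,0],"rotation":[0,0,0],"jaw":0.35},{"dp":[0,0,0],"rotation":[0,0,0],"jaw":0.35},{"dp":[0,0,0],"rotation":[0,0,0],"jaw":0.35},{"dp":[0,0,0],"rotation":[0,0,0],"jaw":0.35}]' 20
```

```text
time: 13.95
ee_pos: [0.4508, -0.137, 0.1718]
eef_rot: [0.792, 0.61, -0.002, 0.001]
ft_force: [0.3, -0.5, 0.1]
width: 0.065
grip_force: 0.0
time: 14.82
ee_pos: [0.4327, -0.1343, 0.044]
eef_rot: [0.793, 0.609, 0.0, 0.001]
ft_force: [0.2, 0.3, 0.0]
width: 0.0654
grip_force: 0.0
time: 15.58
ee_pos: [0.432, -0.1341, 0.0433]
eef_rot: [0.793, 0.609, -0.0, 0.0]
ft_force: [-1.9, -0.4, 4.7]
width: 0.0413
grip_force: 20.0
```

```bash

python3 -m pendant '[{"dp":[0,0,-0.2],"rotation":[0,0,0],"jaw":0.35},{"dp":[0,0,-0.5],"rotation":[0,0,0],"jaw":0.35},{"dp":[0,0,-0.8],"rotation":[0,0,0],"jaw":0.35},{"dp":[0,0,-0.96],"rotation":[0,0,0],"jaw":0.35},{"dp":[0,0,-0.96],"rotation":[0,0,0],"jaw":0.35}]'
python3 -m pendant '[{"dp":[-0.22,0.22,0],"rotation":[0,0,0],"jaw":0.35},{"dp":[-0.44,0.44,0],"rotation":[0,0,0],"jaw":0.35},{"dp":[-0.66,0.65,0],"rotation":[0,0,0],"jaw":0.35}]'
python3 -m pendant '[{"dp":[-0.22,0.22,0],"rotation":[0,0,0],"jaw":0.35},{"dp":[-0.44,0.44,0],"rotation":[0,0,0],"jaw":0.35},{"dp":[-0.66,0.65,0],"rotation":[0,0,0],"jaw":0.35},{"dp":[-0.66,0.65,0],"rotation":[0,0,0],"jaw":0.35},{"dp":[-0.66,0.65,0],"rotation":[0,0,0],"jaw":0.35}]'
python3 - <<'E'
from h import *
plan([(.569,-.377,.0583,75)])
from bench import camera
w=cloud(camera("scene"))
m=(np.hypot(w[...,0]-.569,w[...,1]+.377)<.04)&(w[...,2]>.1)&(w[...,2]<.26);P=w[m]
for lo in np.arange(.1,.26,.02):
    Q=P[(P[:,2]>lo)&(P[:,2]<lo+.02)]
    if len(Q): print(round(lo,2),len(Q),Q.mean(0).round(4),Q.min(0).round(4),Q.max(0).round(4))
E
```

```text
time: 16.2
ee_pos: [0.4327, -0.1344, 0.1882]
eef_rot: [0.793, 0.609, 0.0, 0.001]
ft_force: [-1.1, 1.0, -1.3]
width: 0.0412
grip_force: 20.0
time: 16.58
ee_pos: [0.5007, -0.2559, 0.185]
eef_rot: [0.793, 0.609, -0.0, -0.001]
ft_force: [-0.0, -0.1, 0.9]
width: 0.0413
grip_force: 20.0
time: 17.2
ee_pos: [0.5691, -0.3743, 0.1852]
eef_rot: [0.793, 0.61, 0.0, -0.001]
ft_force: [-0.1, -0.2, -1.2]
width: 0.0411
grip_force: 20.0
at [ 0.5691 -0.3743  0.1852] yaw 75.11 t 17.2 tilt [ 0.0017 -0.0022 -1.    ]
to (0.569, -0.377, 0.0583, 75): 1 x [-0.018, 0.004, 0.846] mm/call 127 rot_z 0.0003
0.14 133 [ 0.5784 -0.3568  0.1511] [ 0.5471 -0.3824  0.1405] [ 0.5954 -0.3452  0.16  ]
0.16 129 [ 0.5776 -0.3599  0.1696] [ 0.5523 -0.3854  0.1602] [ 0.5943 -0.3477  0.1797]
0.18 105 [ 0.5765 -0.3615  0.1894] [ 0.5533 -0.3802  0.18  ] [ 0.5886 -0.3523  0.2   ]
0.2 98 [ 0.5764 -0.3597  0.2109] [ 0.5532 -0.3796  0.2003] [ 0.5909 -0.3515  0.2199]
0.22 178 [ 0.5771 -0.3619  0.2303] [ 0.5439 -0.3906  0.2201] [ 0.6018 -0.3506  0.2399]
0.24 246 [ 0.5742 -0.3643  0.2508] [ 0.5421 -0.3895  0.2401] [ 0.6047 -0.3505  0.2599]
```

```bash

python3 -m pendant '[{"dp":[-0.026,0.007,0.2],"rotation":[0,0,0],"jaw":0.35},{"dp":[-0.026,0.007,0.4],"rotation":[0,0,0],"jaw":0.35},{"dp":[-0.026,0.007,0.6],"rotation":[0,0,0],"jaw":0.35},{"dp":[-0.026,0.007,0.75],"rotation":[0,0,0],"jaw":0.35},{"dp":[-0.026,0.007,0.83],"rotation":[0,0,0],"jaw":0.35},{"dp":[-0.026,0.007,0.86],"rotation":[0,0,0],"jaw":0.35},{"dp":[-0.026,0.007,0.86],"rotation":[0,0,0],"jaw":0.35}]'
python3 -m pendant '[{"dp":[0,0,0.01],"rotation":[0,0,0],"jaw":0.35},{"dp":[0,0,0.015],"rotation":[0,0,0],"jaw":0.35},{"dp":[0,0,0.02],"rotation":[0,0,0],"jaw":0.35},{"dp":[0,0,0.02],"rotation":[0,0,0],"jaw":0.35}]'
```

```text
time: 18.12
ee_pos: [0.5696, -0.3798, 0.0588]
eef_rot: [0.793, 0.609, 0.0, 0.0]
ft_force: [0.7, -0.3, -0.7]
width: 0.041
grip_force: 20.0
time: 18.62
ee_pos: [0.5692, -0.3798, 0.0552]
eef_rot: [0.793, 0.609, -0.0, 0.0]
ft_force: [-0.0, 0.8, -1.1]
width: 0.0415
grip_force: 20.0
```

```bash

python3 -m pendant '[{"dp":[0.01,0,0.007],"rotation":[0,0,0],"jaw":0.35},{"dp":[0.01,0,0.014],"rotation":[0,0,0],"jaw":0.35},{"dp":[0.01,0,0.02],"rotation":[0,0,0],"jaw":0.35},{"dp":[0.01,0,0.02],"rotation":[0,0,0],"jaw":0.35}]'
```

```text
time: 19.12
ee_pos: [0.5699, -0.3783, 0.0535]
eef_rot: [0.793, 0.609, 0.0, 0.0]
ft_force: [-3.1, 1.9, 7.7]
width: 0.0412
grip_force: 20.0
```

Contact at the expected height. Releasing and planning the oil bottle (pick at yaw 99°, place at 75°).

```bash

python3 -m pendant '[{"dp":[0,0,0],"rotation":[0,0,0],"jaw":0.55},{"dp":[0,0,0],"rotation":[0,0,0],"jaw":0.65},{"dp":[0,0,0],"rotation":[0,0,0],"jaw":0.7},{"dp":[0,0,0],"rotation":[0,0,0],"jaw":0.7},{"dp":[0,0,-0.2],"rotation":[0,0,0],"jaw":0.7},{"dp":[0,0,-0.6],"rotation":[0,0,0],"jaw":0.7},{"dp":[0,0,-0.8],"rotation":[0,0,0],"jaw":0.7},{"dp":[0,0,-0.8],"rotation":[0,0,0],"jaw":0.7}]'
python3 -m pendant '[{"dp":[0,0,0],"rotation":[0,0,0],"jaw":0.7},{"dp":[0,0,0],"rotation":[0,0,0],"jaw":0.7}]' >/dev/null
python3 - <<'E'
from h import *
plan([(.4274,-.003,.17,99),(.4274,-.003,.0495,99),(.4274,-.003,.18,99),(.477,-.285,.18,75),(.477,-.285,.06,75)])
from bench import camera
c=camera("top");w=cloud(c);cv2.imwrite("pics/t4.png",c["image"][:,:,::-1])
def top(u0,v0,R,zmin):
    m=(np.hypot(w[...,0]-u0,w[...,1]-v0)<R)&(w[...,2]>zmin)&(w[...,2]<.16);P=w[m]
    zt=np.percentile(P[:,2],99.5);Q=P[P[:,2]>zt-.012];print(zt.round(4),cv2.minEnclosingCircle(Q[:,:2].astype(np.float32)))
top(.569,-.377,.035,.08);top(.427,-.003,.03,.1)
E
```

```text
time: 20.12
ee_pos: [0.571, -0.3786, 0.1753]
eef_rot: [0.793, 0.609, 0.001, 0.002]
ft_force: [-0.0, 0.2, -0.4]
width: 0.0609
grip_force: 0.0
at [ 0.569  -0.3781  0.1707] yaw 75.04 t 20.375 tilt [ 5.e-04 -2.e-03 -1.e+00]
to (0.4274, -0.003, 0.17, 99): 3 x [0.724, -0.519, 0.002] mm/call 134 rot_z -0.0666
to (0.4274, -0.003, 0.0495, 99): 1 x [0.0, 0.0, 0.803] mm/call 121 rot_z 0.0
to (0.4274, -0.003, 0.18, 99): 1 x [0.0, 0.0, -0.87] mm/call 131 rot_z 0.0
to (0.477, -0.285, 0.18, 75): 2 x [-0.954, 0.016, 0.0] mm/call 143 rot_z 0.0667
to (0.477, -0.285, 0.06, 75): 1 x [0.0, 0.0, 0.8] mm/call 120 rot_z 0.0
0.1314 ((0.5683534145355225, -0.37701478600502014), 0.020677607506513596)
0.1219 ((0.4273827373981476, -0.0030583268962800503), 0.013843663968145847)
```

View pics/t4.png

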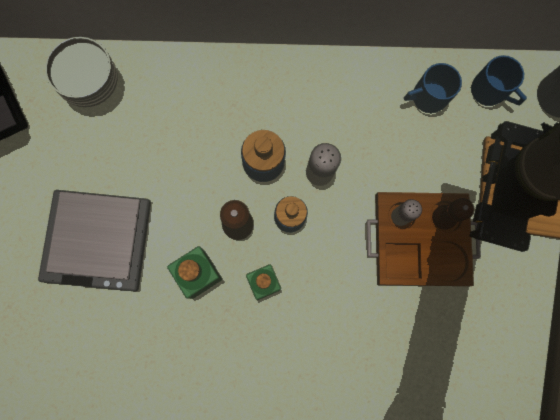

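The salt (410,210) and mill (460,212) both stand in their wells and the mill's top is at 131 mm, as expected. The oil bottle at (263,282) is undisturbed.

```bash

python3 -m pendant '[{"dp":[0.724,-0.519,0],"rotation":[0,0,0],"jaw":0.7},{"dp":[0.724,-0.519,0],"rotation":[0,0,0],"jaw":0.7},{"dp":[0.724,-0.519,0],"rotation":[0,0,0],"jaw":0.7}]' >/dev/null
python3 -m pendant '[{"dp":[0.724,-0.519,0],"rotation":[0,0,0],"jaw":0.7},{"dp":[0.724,-0.519,0],"rotation":[0,0,0],"jaw":0.7},{"dp":[0.724,-0.519,0],"rotation":[0,0,0],"jaw":0.7}]' >/dev/null
python3 -m pendant '[{"dp":[0.724,-0.519,0],"rotation":[0,0,-0.0666],"jaw":0.7},{"dp":[0.724,-0.519,0],"rotation":[0,0,-0.0666],"jaw":0.7},{"dp":[0.724,-0.519,0],"rotation":[0,0,-0.0666],"jaw":0.7},{"dp":[0.724,-0.519,0],"rotation":[0,0,-0.0666],"jaw":0.7},{"dp":[0.724,-0.519,0],"rotation":[0,0,-0.0666],"jaw":0.7}]'
python3 -m pendant '[{"dp":[0,0,0.2],"rotation":[0,0,0],"jaw":0.7},{"dp":[0,0,0.2],"rotation":[0,0,0],"jaw":0.7}]'
python3 - <<'E'
from h import *
plan([(.4274,-.003,.0495,99)])
E
```

```text
time: 21.8
ee_pos: [0.4285, -0.0044, 0.1723]
eef_rot: [0.65, 0.76, 0.0, -0.0]
ft_force: [-0.0, -0.6, -0.3]
width: 0.0609
grip_force: 0.0
time: 22.05
ee_pos: [0.4271, -0.0037, 0.1409]
eef_rot: [0.65, 0.76, 0.0, -0.002]
ft_force: [-1.3, -0.6, 0.3]
width: 0.0609
grip_force: 0.0
at [ 0.4271 -0.0037  0.1409] yaw 98.91 t 22.05 tilt [ 0.0031 -0.0026 -1.    ]
to (0.4274, -0.003, 0.0495, 99): 1 x [0.004, 0.003, 0.61] mm/call 91 rot_z -0.0002
```

```bash

python3 -m pendant '[{"dp":[0,0,0.2],"rotation":[0,0,0],"jaw":0.7},{"dp":[0,0,0.4],"rotation":[0,0,0],"jaw":0.7},{"dp":[0,0,0.54],"rotation":[0,0,0],"jaw":0.7},{"dp":[0,0,0.59],"rotation":[0,0,0],"jaw":0.7},{"dp":[0,0,0.6],"rotation":[0,0,0],"jaw":0.7},{"dp":[0,0,0.6],"rotation":[0,0,0],"jaw":0.7}]'
python3 -m pendant '[{"dp":[0,0,0],"rotation":[0,0,0],"jaw":0.2},{"dp":[0,0,0],"rotation":[0,0,0],"jaw":0.2},{"dp":[0,0,0],"rotation":[0,0,0],"jaw":0.2},{"dp":[0,0,0],"rotation":[0,0,0],"jaw":0.2},{"dp":[0,0,0],"rotation":[0,0,0],"jaw":0.2},{"dp":[0,0,0],"rotation":[0,0,0],"jaw":0.2},{"dp":[0,0,0],"rotation":[0,0,0],"jaw":0.2}]' 30
```

```text
time: 22.8
ee_pos: [0.4288, -0.0034, 0.053]
eef_rot: [0.649, 0.76, 0.0, 0.001]
ft_force: [-0.8, 0.1, 0.0]
width: 0.0608
grip_force: 0.0
time: 23.68
ee_pos: [0.4281, -0.0033, 0.0522]
eef_rot: [0.649, 0.76, -0.0, 0.0]
ft_force: [-0.0, -0.1, 1.2]
width: 0.027
grip_force: 30.0
```

```bash

python3 -m pendant '[{"dp":[0,0,-0.15],"rotation":[0,0,0],"jaw":0.2},{"dp":[0,0,-0.4],"rotation":[0,0,0],"jaw":0.2},{"dp":[0,0,-0.7],"rotation":[0,0,0],"jaw":0.2},{"dp":[0,0,-0.87],"rotation":[0,0,0],"jaw":0.2},{"dp":[0,0,-0.87],"rotation":[0,0,0],"jaw":0.2}]'
python3 -m pendant '[{"dp":[-0.3,0.005,0],"rotation":[0,0,0],"jaw":0.2},{"dp":[-0.6,0.01,0],"rotation":[0,0,0],"jaw":0.2},{"dp":[-0.954,0.016,0],"rotation":[0,0,0],"jaw":0.2}]'
python3 -m pendant '[{"dp":[-0.25,0.005,0],"rotation":[0,0,0.0167],"jaw":0.2},{"dp":[-0.5,0.01,0],"rotation":[0,0,0.0333],"jaw":0.2},{"dp":[-0.75,0.016,0],"rotation":[0,0,0.05],"jaw":0.2},{"dp":[-0.93,0.016,0],"rotation":[0,0,0.0667],"jaw":0.2},{"dp":[-0.954,0.016,0],"rotation":[0,0,0.0667],"jaw":0.2},{"dp":[-0.954,0.016,0],"rotation":[0,0,0.0667],"jaw":0.2}]'
python3 -m pendant '[{"dp":[0,0,0],"rotation":[0,0,0],"jaw":0.2}]' >/dev/null
python3 - <<'E'
from h import *
plan([(.477,-.285,.0622,75)])
from bench import camera
c=camera("scene");w=cloud(c)
m=(np.hypot(w[...,0]-.477,w[...,1]+.285)<.045)&(w[...,2]>.1)&(w[...,2]<.26);P=w[m]
for lo in np.arange(.1,.24,.02):
    Q=P[(P[:,2]>lo)&(P[:,2]<lo+.02)]
    if len(Q): print(round(lo,2),len(Q),Q.mean(0).round(4),Q.min(0).round(4),Q.max(0).round(4),cv2.minAreaRect((Q[:,:2]*1000).astype(np.float32)))
# face normals: split body pts by azimuth
B=P[(P[:,2]>.14)&(P[:,2]<.195)][:,:2]
i=np.argmax(B@[1,1])
xe=B[B[:,0]>B[:,0].max()-.006]; ye=B[B[:,1]>B[:,1].max()-.006]
print("xface slope deg",np.degrees(np.polyfit(xe[:,1],xe[:,0],1)[0]),len(xe),np.ptp(xe[:,1]),"yface",np.degrees(np.polyfit(ye[:,0],ye[:,1],1)[0]),len(ye),np.ptp(ye[:,0]))
cv2.imwrite("pics/s5.png",cv2.resize(c["image"][60:240,120:360],(800,600))[:,:,::-1])
E
```

```text
time: 24.3
ee_pos: [0.429, -0.0035, 0.1837]
eef_rot: [0.65, 0.76, 0.0, 0.002]
ft_force: [0.9, -0.4, -4.3]
width: 0.0271
grip_force: 30.0
time: 24.68
ee_pos: [0.4525, -0.1448, 0.181]
eef_rot: [0.649, 0.761, -0.0, -0.001]
ft_force: [1.0, -0.2, -1.0]
width: 0.0273
grip_force: 30.0
time: 25.42
ee_pos: [0.4774, -0.284, 0.1812]
eef_rot: [0.793, 0.61, 0.0, -0.001]
ft_force: [0.4, 0.8, -2.7]
width: 0.027
grip_force: 30.0
at [ 0.4777 -0.2838  0.1823] yaw 75.14 t 25.55 tilt [ 3.e-04 -5.e-04 -1.e+00]
to (0.477, -0.285, 0.0622, 75): 1 x [-0.009, -0.003, 0.8] mm/call 120 rot_z 0.0004
0.12 70 [ 0.4901 -0.2659  0.1358] [ 0.4519 -0.303   0.1305] [ 0.5074 -0.2532  0.1399] ((490.413330078125, -266.62353515625), (36.20933151245117, 70.60492706298828), 49.934547424316406)
0.14 179 [ 0.491  -0.2662  0.1501] [ 0.4536 -0.3077  0.1404] [ 0.5081 -0.253   0.1598] ((491.7690734863281, -268.7883605957031), (37.84870529174805, 72.52082824707031), 44.012088775634766)
0.16 183 [ 0.4904 -0.2665  0.1702] [ 0.452  -0.3086  0.16  ] [ 0.508  -0.2514  0.1799] ((491.8551025390625, -268.6484375), (39.9691162109375, 72.81536102294922), 44.82396697998047)
0.18 226 [ 0.4907 -0.2675  0.1915] [ 0.4515 -0.3067  0.1802] [ 0.5079 -0.2522  0.2   ] ((479.48712158203125, -279.1160888671875), (53.991153717041016, 56.5941162109375), 88.56108856201172)
0.2 163 [ 0.4859 -0.2719  0.2073] [ 0.4546 -0.3024  0.2   ] [ 0.5029 -0.2549  0.2198] ((478.57977294921875, -279.02288818359375), (47.89485549926758, 47.690006256103516), 1.0541809797286987)
0.22 141 [ 0.4845 -0.2753  0.2299] [ 0.4584 -0.3002  0.22  ] [ 0.5031 -0.2655  0.2397] ((483.8840026855469, -276.06005859375), (21.95890235900879, 50.02742385864258), 51.56080627441406)
xface slope deg -0.12671330587307314 235 0.056242524023477514 yface 0.6709704743486388 277 0.055857502327312236
```

View pics/s5.png

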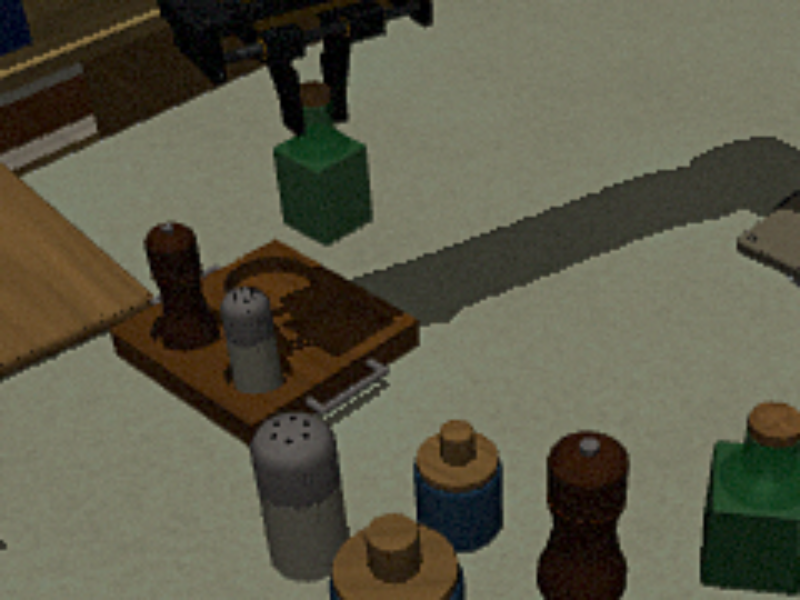

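The oil bottle hangs vertical and square to the caddy (about 0.5° off). Lowering it into the square well.

```bash

python3 -m pendant '[{"dp":[-0.021,0,0.2],"rotation":[0,0,0],"jaw":0.2},{"dp":[-0.021,0,0.4],"rotation":[0,0,0],"jaw":0.2},{"dp":[-0.021,0,0.6],"rotation":[0,0,0],"jaw":0.2},{"dp":[-0.021,0,0.7],"rotation":[0,0,0],"jaw":0.2},{"dp":[-0.021,0,0.76],"rotation":[0,0,0],"jaw":0.2},{"dp":[-0.021,0,0.77],"rotation":[0,0,0],"jaw":0.2},{"dp":[-0.021,0,0.77],"rotation":[0,0,0],"jaw":0.2}]'
python3 -m pendant '[{"dp":[0,0,0.01],"rotation":[0,0,0],"jaw":0.2},{"dp":[0,0,0.015],"rotation":[0,0,0],"jaw":0.2},{"dp":[0,0,0.02],"rotation":[0,0,0],"jaw":0.2},{"dp":[0,0,0.02],"rotation":[0,0,0],"jaw":0.2}]'
```

```text
time: 26.48
ee_pos: [0.4774, -0.2884, 0.068]
eef_rot: [0.793, 0.609, 0.0, 0.001]
ft_force: [-0.2, 0.0, -2.5]
width: 0.0271
grip_force: 30.0
time: 26.98
ee_pos: [0.4768, -0.2881, 0.0642]
eef_rot: [0.793, 0.609, -0.0, -0.0]
ft_force: [0.7, 1.1, -1.8]
width: 0.0274
grip_force: 30.0
```

```bash

python3 -m pendant '[{"dp":[0.01,0,0.007],"rotation":[0,0,0],"jaw":0.2},{"dp":[0.01,0,0.014],"rotation":[0,0,0],"jaw":0.2},{"dp":[0.01,0,0.022],"rotation":[0,0,0],"jaw":0.2},{"dp":[0.01,0,0.022],"rotation":[0,0,0],"jaw":0.2}]'
```

```text
time: 27.48
ee_pos: [0.4777, -0.2865, 0.0623]
eef_rot: [0.793, 0.609, -0.0, 0.0]
ft_force: [-4.3, 1.9, 13.9]
width: 0.0274
grip_force: 30.0
```

```bash

python3 -m pendant '[{"dp":[0,0,0],"rotation":[0,0,0],"jaw":0.4},{"dp":[0,0,0],"rotation":[0,0,0],"jaw":0.55},{"dp":[0,0,0],"rotation":[0,0,0],"jaw":0.55},{"dp":[0,0,0],"rotation":[0,0,0],"jaw":0.55},{"dp":[0,0,-0.2],"rotation":[0,0,0],"jaw":0.55},{"dp":[0,0,-0.5],"rotation":[0,0,0],"jaw":0.55},{"dp":[0,0,-0.7],"rotation":[0,0,0],"jaw":0.55},{"dp":[0,0,-0.7],"rotation":[0,0,0],"jaw":0.55}]'
python3 -m pendant '[{"dp":[0,0,0],"rotation":[0,0,0],"jaw":0.55},{"dp":[0,0,0],"rotation":[0,0,0],"jaw":0.55}]' >/dev/null
python3 - <<'E'
from h import *
plan([(.5653,-.0552,.165,75),(.5653,-.0552,.040,75),(.5653,-.0552,.18,75),(.477,-.377,.18,75)])
from bench import camera
c=camera("top");w=cloud(c)
def top(u0,v0,R,zmin):
    m=(np.hypot(w[...,0]-u0,w[...,1]-v0)<R)&(w[...,2]>zmin)&(w[...,2]<.16);P=w[m]
    zt=np.percentile(P[:,2],99.5);Q=P[P[:,2]>zt-.012];print(zt.round(4),cv2.minEnclosingCircle(Q[:,:2].astype(np.float32)))
top(.477,-.285,.035,.08);top(.569,-.285,.035,.08);top(.565,-.055,.03,.09)
E
```

```text
time: 28.48
ee_pos: [0.4785, -0.2872, 0.1682]
eef_rot: [0.793, 0.609, 0.0, 0.002]
ft_force: [-0.3, -0.1, -0.6]
width: 0.048
grip_force: 0.0
at [ 0.4767 -0.2865  0.1648] yaw 75.0 t 28.725 tilt [ 5.0e-04 -1.5e-03 -1.0e+00]
to (0.5653, -0.0552, 0.165, 75): 2 x [0.821, 0.086, -0.001] mm/call 124 rot_z 0.0
to (0.5653, -0.0552, 0.04, 75): 1 x [0.0, 0.0, 0.833] mm/call 125 rot_z 0.0
to (0.5653, -0.0552, 0.18, 75): 1 x [0.0, 0.0, -0.933] mm/call 140 rot_z 0.0
to (0.477, -0.377, 0.18, 75): 3 x [-0.742, -0.004, 0.0] mm/call 111 rot_z 0.0
0.1312 ((0.4779171645641327, -0.28468337655067444), 0.014430530369281769)
0.1093 ((0.5697377920150757, -0.285272479057312), 0.019631925970315933)
0.1017 ((0.5654622912406921, -0.05539612099528313), 0.01287616416811943)
```

All three are seated; the oil bottle's top is +10 mm against the counter reading. Now the sugar jar.

```bash

python3 -m pendant '[{"dp":[0.821,0.086,0],"rotation":[0,0,0],"jaw":0.6},{"dp":[0.821,0.086,0],"rotation":[0,0,0],"jaw":0.6},{"dp":[0.821,0.086,0],"rotation":[0,0,0],"jaw":0.6}]' >/dev/null
python3 -m pendant '[{"dp":[0.821,0.086,0],"rotation":[0,0,0],"jaw":0.6},{"dp":[0.821,0.086,0],"rotation":[0,0,0],"jaw":0.6},{"dp":[0.821,0.086,0],"rotation":[0,0,0],"jaw":0.6},{"dp":[0.821,0.086,0],"rotation":[0,0,0],"jaw":0.6}]'
python3 -m pendant '[{"dp":[0,0,0.2],"rotation":[0,0,0],"jaw":0.6},{"dp":[0,0,0.4],"rotation":[0,0,0],"jaw":0.6},{"dp":[0,0,0.6],"rotation":[0,0,0],"jaw":0.6},{"dp":[0,0,0.75],"rotation":[0,0,0],"jaw":0.6},{"dp":[0,0,0.81],"rotation":[0,0,0],"jaw":0.6},{"dp":[0,0,0.83],"rotation":[0,0,0],"jaw":0.6},{"dp":[0,0,0.83],"rotation":[0,0,0],"jaw":0.6}]'
python3 -m pendant '[{"dp":[0,0,0],"rotation":[0,0,0],"jaw":0.15},{"dp":[0,0,0],"rotation":[0,0,0],"jaw":0.15},{"dp":[0,0,0],"rotation":[0,0,0],"jaw":0.15},{"dp":[0,0,0],"rotation":[0,0,0],"jaw":0.15},{"dp":[0,0,0],"rotation":[0,0,0],"jaw":0.15},{"dp":[0,0,0],"rotation":[0,0,0],"jaw":0.15},{"dp":[0,0,0],"rotation":[0,0,0],"jaw":0.15}]' 30
```

```text
time: 29.65
ee_pos: [0.5657, -0.0564, 0.1653]
eef_rot: [0.793, 0.609, -0.0, -0.0]
ft_force: [-0.6, -0.6, 0.1]
width: 0.0523
grip_force: 0.0
time: 30.52
ee_pos: [0.5664, -0.0556, 0.0421]
eef_rot: [0.793, 0.609, 0.0, 0.0]
ft_force: [0.5, 0.5, -0.2]
width: 0.0521
grip_force: 0.0
time: 31.4
ee_pos: [0.566, -0.0555, 0.0415]
eef_rot: [0.793, 0.609, 0.0, 0.0]
ft_force: [-0.5, 0.5, 3.2]
width: 0.0249
grip_force: 30.0
```

```bash

python3 -m pendant '[{"dp":[0,0,-0.15],"rotation":[0,0,0],"jaw":0.15},{"dp":[0,0,-0.4],"rotation":[0,0,0],"jaw":0.15},{"dp":[0,0,-0.7],"rotation":[0,0,0],"jaw":0.15},{"dp":[0,0,-0.95],"rotation":[0,0,0],"jaw":0.15},{"dp":[0,0,-1],"rotation":[0,0,0],"jaw":0.15},{"dp":[0,0,-1],"rotation":[0,0,0],"jaw":0.15}]'
python3 -m pendant '[{"dp":[-0.25,0,-0.05],"rotation":[0,0,0],"jaw":0.15},{"dp":[-0.5,0,-0.1],"rotation":[0,0,0],"jaw":0.15},{"dp":[-0.74,-0.003,-0.1],"rotation":[0,0,0],"jaw":0.15}]'
python3 -m pendant '[{"dp":[-0.25,0,0],"rotation":[0,0,0],"jaw":0.15},{"dp":[-0.5,0,0],"rotation":[0,0,0],"jaw":0.15},{"dp":[-0.74,-0.003,0],"rotation":[0,0,0],"jaw":0.15}]' >/dev/null
python3 -m pendant '[{"dp":[-0.25,0,0],"rotation":[0,0,0],"jaw":0.15},{"dp":[-0.5,0,0],"rotation":[0,0,0],"jaw":0.15},{"dp":[-0.7,-0.003,0],"rotation":[0,0,0],"jaw":0.15},{"dp":[-0.75,-0.003,0],"rotation":[0,0,0],"jaw":0.15},{"dp":[-0.75,-0.003,0],"rotation":[0,0,0],"jaw":0.15},{"dp":[-0.75,-0.003,0],"rotation":[0,0,0],"jaw":0.15}]'
python3 - <<'E'
from h import *
plan([(.477,-.378,.0615,75)])
from bench import camera
w=cloud(camera("scene"))
m=(np.hypot(w[...,0]-.477,w[...,1]+.377)<.045)&(w[...,2]>.135)&(w[...,2]<.26);P=w[m]
for lo in np.arange(.14,.26,.02):
    Q=P[(P[:,2]>lo)&(P[:,2]<lo+.02)]
    if len(Q)>5:
        f=least_squares(lambda p:np.hypot(Q[:,0]-p[0],Q[:,1]-p[1])-.033,[.477,-.377],loss="soft_l1",f_scale=.002).x
        print(round(lo,2),len(Q),Q.min(0).round(4),Q.max(0).round(4),f.round(4))
E
```

```text
time: 32.15
ee_pos: [0.5658, -0.0556, 0.1913]
eef_rot: [0.793, 0.609, -0.0, 0.0]
ft_force: [-0.9, -0.2, -2.7]
width: 0.0251
grip_force: 30.0
time: 32.52
ee_pos: [0.5357, -0.1637, 0.2052]
eef_rot: [0.793, 0.609, -0.0, -0.001]
ft_force: [0.7, -0.6, -3.0]
width: 0.0251
grip_force: 30.0
time: 33.65
ee_pos: [0.4786, -0.3766, 0.2061]
eef_rot: [0.793, 0.61, 0.0, -0.0]
ft_force: [-0.5, 0.2, -2.2]
width: 0.0249
grip_force: 30.0
at [ 0.4786 -0.3766  0.2061] yaw 75.12 t 33.65 tilt [ 7.e-04 -3.e-04 -1.e+00]
to (0.477, -0.378, 0.0615, 75): 1 x [-0.012, -0.008, 0.964] mm/call 145 rot_z 0.0003
0.16 116 [ 0.4561 -0.397   0.1635] [ 0.5129 -0.3395  0.1799] [ 0.4791 -0.3755]
0.18 170 [ 0.4579 -0.391   0.18  ] [ 0.5127 -0.339   0.2   ] [ 0.479  -0.3751]
0.2 172 [ 0.4509 -0.3918  0.2001] [ 0.5137 -0.3398  0.2197] [ 0.4791 -0.3754]
0.22 262 [ 0.4502 -0.4013  0.2202] [ 0.5133 -0.3406  0.2394] [ 0.4768 -0.3785]
0.24 134 [ 0.4594 -0.3915  0.24  ] [ 0.5043 -0.3586  0.26  ] [ 0.4721 -0.3953]
```

The jar is vertical and centred within about 1 mm, so I'll lower it.

```bash

python3 -m pendant '[{"dp":[-0.004,-0.004,0.2],"rotation":[0,0,0],"jaw":0.15},{"dp":[-0.004,-0.004,0.4],"rotation":[0,0,0],"jaw":0.15},{"dp":[-0.004,-0.004,0.6],"rotation":[0,0,0],"jaw":0.15},{"dp":[-0.004,-0.004,0.78],"rotation":[0,0,0],"jaw":0.15},{"dp":[-0.004,-0.004,0.9],"rotation":[0,0,0],"jaw":0.15},{"dp":[-0.004,-0.004,0.98],"rotation":[0,0,0],"jaw":0.15},{"dp":[-0.004,-0.004,0.99],"rotation":[0,0,0],"jaw":0.15},{"dp":[-0.004,-0.004,0.99],"rotation":[0,0,0],"jaw":0.15}]'
python3 -m pendant '[{"dp":[0,0,0.01],"rotation":[0,0,0],"jaw":0.15},{"dp":[0,0,0.015],"rotation":[0,0,0],"jaw":0.15},{"dp":[0,0,0.02],"rotation":[0,0,0],"jaw":0.15},{"dp":[0,0,0.02],"rotation":[0,0,0],"jaw":0.15}]'
```

```text
time: 34.7
ee_pos: [0.4778, -0.3788, 0.0587]
eef_rot: [0.793, 0.609, 0.0, 0.001]
ft_force: [-0.8, 0.2, -2.1]
width: 0.0249
grip_force: 30.0
time: 35.2
ee_pos: [0.4773, -0.3787, 0.0549]
eef_rot: [0.793, 0.609, -0.0, 0.0]
ft_force: [0.2, 0.2, -2.6]
width: 0.0251
grip_force: 30.0
```

```bash

python3 -m pendant '[{"dp":[0,0,0.01],"rotation":[0,0,0],"jaw":0.15},{"dp":[0,0,0.017],"rotation":[0,0,0],"jaw":0.15},{"dp":[0,0,0.022],"rotation":[0,0,0],"jaw":0.15},{"dp":[0,0,0.027],"rotation":[0,0,0],"jaw":0.15},{"dp":[0,0,0.027],"rotation":[0,0,0],"jaw":0.15}]'
```

```text
time: 35.83
ee_pos: [0.4774, -0.3788, 0.0516]
eef_rot: [0.793, 0.609, -0.0, 0.0]
ft_force: [-3.0, 1.3, 4.3]
width: 0.0252
grip_force: 30.0
```

Contact at exactly the expected height. Releasing, lifting and moving clear for a final look.

```bash

python3 -m pendant '[{"dp":[0,0,0],"rotation":[0,0,0],"jaw":0.4},{"dp":[0,0,0],"rotation":[0,0,0],"jaw":0.5},{"dp":[0,0,0],"rotation":[0,0,0],"jaw":0.5},{"dp":[0,0,0],"rotation":[0,0,0],"jaw":0.5},{"dp":[0,0,-0.2],"rotation":[0,0,0],"jaw":0.5},{"dp":[0,0,-0.5],"rotation":[0,0,0],"jaw":0.5},{"dp":[0,0,-0.9],"rotation":[0,0,0],"jaw":0.5},{"dp":[0,0,-1],"rotation":[0,0,0],"jaw":0.5}]'
python3 -m pendant '[{"dp":[0,0,-0.3],"rotation":[0,0,0],"jaw":0.5},{"dp":[0,0,-0.3],"rotation":[0,0,0],"jaw":0.5},{"dp":[0,0,-0.3],"rotation":[0,0,0],"jaw":0.5}]'
python3 - <<'E'
from h import *
from bench import camera
c=camera("top");w=cloud(c);b=camera("scene")
def top(n,u0,v0,R,zmin):
    m=(np.hypot(w[...,0]-u0,w[...,1]-v0)<R)&(w[...,2]>zmin)&(w[...,2]<.16);P=w[m]
    zt=np.percentile(P[:,2],99.5);Q=P[P[:,2]>zt-.012];print(n,len(Q),zt.round(4),cv2.minEnclosingCircle(Q[:,:2].astype(np.float32)))
for n,x,y in (("salt",.569,-.285),("mill",.569,-.377),("oil",.477,-.285),("sugar",.477,-.377),("bjar",.684,.002),("bshk",.664,-.118),("bmill",.549,.053),("bbot",.4435,.1313)): top(n,x,y,.035,.08)
a=cv2.resize(c["image"],(400,300));b=cv2.resize(b["image"][60:240,120:360],(400,300))
cv2.imwrite("pics/f.png",np.hstack([a,b])[:,:,::-1])
E
```

```text
time: 36.83
ee_pos: [0.479, -0.3792, 0.205]
eef_rot: [0.793, 0.609, 0.001, 0.003]
ft_force: [-0.3, -0.3, -0.7]
width: 0.0436
grip_force: 0.0
time: 37.2
ee_pos: [0.477, -0.3786, 0.2448]
eef_rot: [0.793, 0.609, -0.0, -0.0]
ft_force: [-0.9, -0.3, -0.4]
width: 0.0435
grip_force: 0.0
salt 305 0.1087 ((0.5697693228721619, -0.2848837673664093), 0.01961246132850647)
mill 325 0.1314 ((0.5691240429878235, -0.3772253096103668), 0.020026687532663345)
oil 187 0.1308 ((0.477220356464386, -0.28558194637298584), 0.014190592803061008)
sugar 152 0.1112 ((0.47693556547164917, -0.37715649604797363), 0.01285757590085268)
bjar 255 0.1271 ((0.6840562224388123, 0.0024455345701426268), 0.01756320521235466)
bshk 609 0.1273 ((0.6630852818489075, -0.11692927777767181), 0.029100550338625908)
bmill 497 0.1396 ((0.5482009649276733, 0.05240648239850998), 0.025321274995803833)
bbot 364 0.1404 ((0.4432787597179413, 0.13147050142288208), 0.0194056648761034)
```

View pics/f.png

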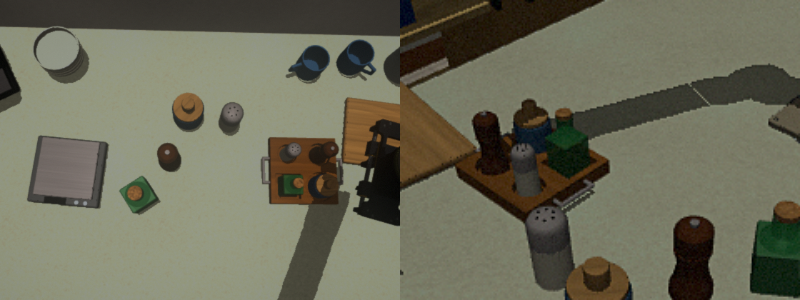

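All four pieces stand upright in their wells, at (292,150), (323,152), (291,184) and (320,184) in the top view. Each top is about 10 mm above its counter reading, the big twins haven't moved, and the gripper is clear.

```bash
python3 -c "
from bench import r
print(r.close_job())"
```

```text
the job is handed in; nothing more can be done
None
```

The salt shaker, pepper mill, oil bottle and sugar jar all stand upright, fully down in their matching caddy wells. The big twins haven't moved, and I handed the job in at about 37 s. My first try at the salt closed only on its cap, because the fingertips sit 35 mm short of the reported TCP. It stayed standing, and I corrected for the offset from then on.

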